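# Unlatch the guard gate of the dish locker and draw out its tray

## Robot

A 6-joint arm with a two-finger parallel gripper is mounted at the origin on a cart in front of the work surface, level with it; the furniture and walls round the work are solid. World frame = base frame: x ahead of the robot, y to its left, z up, the work surface at z = 0. Lengths are in m, angles in rad, forces in N, time in s.
With the tool pointing down it reaches from about 0.25 to 0.8 m from the base axis. Payload 3.9 kg.
Tool frame: the origin (TCP) lies at the very end of the fingers, on their centre line; the grasp point (between the pads) lies 19 mm behind it; z points along the fingers, y is the line along which they close (so a half turn about z gives the same grasp; the last joint's range is limited). The gripper opens to 85 mm and grips with 20 to 120 N. Pads are 22 mm wide; open, the fingers measure 114 mm over their backs; the gripper's body (76 mm by 85 mm) begins 54 mm behind the grasp point. The pads swing forward as they close: fully open they stand 13 mm farther back than shut.
Start: joints at [-1.222, 0.26, -0.138, 1.173, 0, 1.571], TCP at [0.179, -0.493, 0.194] pointing down, gripper open.
Joint ranges: [-2.78, 2.78], [-0.83, 1.72], [-1.28, 1.37], [-1.9, 2.12], [-1.57, 1.48], [-3.14, 3.14]. Speed limits (rad/s): [2.57, 2.57, 3.14, 3.14, 3.14, 3.14].

## Interface

Orientations are given as a rotation vector (axis times angle).
In Python, from station import read_state, get_image, sign_off gives the robot as it stands.
- The arm moves only by the shell command python3 -m pendant 'ROWS'. ROWS is a JSON object of lists of equal length, an entry for each row: "rotation": the turn, a rotation vector about the tool's x, y, z in rad, a list of three; "dp": the shift along the tool's x, y, z in cm, a list of three; "gripper": the opening, from 0 (shut) to 1 (fully open). In form: {"rotation": [[ax, ay, az], ...], "dp": [[dx, dy, dz], ...], "gripper": [gripper, ...]}. A call has 1 to 8 rows; each row shifts and turns the commanded pose from where the row before left it, along the tool's axes as they then stand; what a row does not reach is not made up. A row lasts 1/12 s, in which the tool goes at most 41.7 mm and 7.16 degrees, less where a joint would pass 70% of its speed; a pose out of reach is approached as far as the arm can. A call is refused whole if a number of a shift passes 4.17 or a number of a turn 0.125, either way. A call with a gripper value outside its range is refused whole. The fingers move at their own pace and stop on an object; the grip force is fixed at half the most. Time passes only in rows, so rows that do not move let the fingers close. It gives the time, the measured TCP pose, the force, the opening and the grip force at its end, in the units of the state.
- read_state(): the state, without advancing time (a new reading comes with each control period).
- get_image(name): name is "scene" or "side" or "wrist"; returns a dict with "frame" (384x512x3 uint8, blue, green, red), "z_map" (384x512 float32, m along the optical axis (not along the pixel's ray), 0 where there is no reading), "fx", "fy", "cx", "cy" (pixels), "T" (4x4, takes a point from camera to world coordinates); the wrist camera has in their place "mount" (4x4, takes a point from camera to tool coordinates, whose origin is the TCP and whose axes are the flange's). Camera axes: x right, y down, z forward; pixel columns grow to the right and rows downward; lengths in m; the calibration is good to about 2 mm. A picture is of the moment at which its call begins: read the wrist's pose just before it.
- sign_off(): hands the job in; it is judged then, once.
The state is a dict: "time": time; "qpos": joint angles; "joint_vel": joint speeds; "tau": joint torques, N m; "tool_pos": TCP position; "orientation": TCP orientation; "contact_force": force on the tool from outside, world axes, zero at the start; "moment": the same for the moment, N m; "opening": finger opening in m; "grip_force": force on a finger pad.
Only numpy, scipy, OpenCV 4.12 (cv2) and the standard library are available. Lean on these libraries where they do the work, as an engineer would, in place of code of your own. Each camera call takes 0.05 s, during which the arm holds its last target. There are 200 camera calls.

## Task

Open the dish locker: by its forward-pointing pin lift the latch bar out of the catch on the right-hand post, feeling for it and never forcing bar against catch, and swing the barred gate wide open to its stop. Then take the upright pull of the tray inside and draw the tray gently out to its stop with the dish stack still standing on it; leave the gate open, the latch bar dropped back level, and the other things on the bench undisturbed.

Things in the scene. Friction and masses are not known exactly. Their poses are not given: they have to be found in the camera images.
- locker: White sheet-steel dish locker fixed to the bench, 230 mm deep (x), 186 wide (y), 150 high. Origin: centre of its underside, on the bench; x to its back, y to its left seen from the front. A hood covers it from x = -11 mm back; the front bay is open above, between side sheets. Two front posts at y = +-75 to 93 mm, faces at x = -115 mm; between them a grey gate with upright wire bars, z = 20 to 132 mm.
- catch_place (a point): Point on the front face of the locker's right post, level with the resting latch bar (102 mm up), where the steel C-shaped catch is screwed on. It is 14 mm wide and stands 23 mm out from the post. The bar lies 2 mm behind its upright front tooth (6 mm thick); its rubber-lined roof, 17 mm above the tooth's top, stops the bar from being lifted too far.
- latch_pivot (a point): Pivot of the latch bar, on the gate's front (locker x -117, y 10, z 102 mm when shut). The catch sits on slots: tooth and roof together differ in height from locker to locker, unmeasured. The tooth's top is 7 to 31 mm above the resting bar's underside: the pin must rise about 5 to 19 mm to clear it. Feel the bar up against the soft roof; then it is clear by 1.8 mm at the pin and comes out forwards.
- latch_bar: Flat steel gravity bar on the front of the gate, round-nosed, 108 x 14 x 8 mm, 140 g. Origin on its pivot; runs along its own -y for 101 mm, past the gate's right edge into the catch (94 mm from the pivot). Axes parallel to the locker's when shut and at rest. The free end lifts up to 0.42 rad and falls back level by its weight. Bar and catch must not press on each other above 10 N. From 0.17 rad of gate angle it is out.
- lift_pin (a point): Middle of the latch bar's round lift pin: 14 mm in diameter, 48 mm long, pointing forward (the bar's -x), plain, its end 18 mm before this point. 58 mm from the bar's pivot; 43 mm in front and 125 mm to the right of the hinge axis. Free all round: fingers can straddle it from above, closing along the locker's y. The catch's front is 22 mm behind and 31 mm to the right of it.
- hinge_axis (a point): Point on the gate's vertical hinge axis, at the left post (locker x = -117, y = +77 mm), 102 mm above the bench.
- gate (a joint): Gate angle in rad: 0 shut, grows as the free right edge swings out towards the robot and round to the left; stop at 1.8. A little hinge friction (about 0.06 N m): it stays where it is left.
- tray (a joint): How far the tray is drawn out, in m: 0 fully in, 0.12 at its outer stop, along the locker's -x. Sliding friction about 1 to 2 N. While the gate is shut it blocks the tray.
- tray_pull (a point): Middle of the crossbar of the tray's upright steel pull: a round bar 10 mm thick, 80 mm long across (along the locker's y), on two legs, 108 mm above the bench. With the tray in it stands 20 mm behind the gate's back, in the open bay, 69 mm in front of the hood's edge. Can be pinched from above, fingers closing along the locker's x.
- tray_floor (a point): Centre of the place on the tray's aluminium floor (3 mm sheet, tray 114 mm wide with 16 mm rims) where the dish stack stands.
- dish_stack_center (a point): Centre (half-way up) of the taped stack of three clear dishes, 104 mm in diameter, 78 mm high, about 170 g, loose on the tray under the hood.
- timer: White bench timer, 62x62x38 mm, loose on the locker's hood; a bystander. Origin: centre of its underside.
- pot: Small white sample pot, 37 mm wide, 42 mm high, standing to the right of the locker's front; a bystander. Origin: centre of its underside.
- dropper: Brown dropper bottle, 34 mm wide, 84 mm high, standing by the locker's right side; a bystander. Origin: centre of its underside.
- flask: Conical flask, 67 mm wide, 108 mm high, on the right of the bench; a bystander. Origin: centre of its underside.
- reagent: Brown reagent bottle, 68 mm wide, 118 mm high, on the right of the bench; a bystander. Origin: centre of its underside.
- small_beaker: Small glass beaker, 79 mm wide, 88 mm high, on the right of the bench; a bystander. Origin: centre of its underside.
- wash: Wash bottle with a bent spout, 62x114x165 mm, on the left, by the sink; a bystander. Origin: centre of its underside.
Not all that is in view belongs to the job. Leave any green look-alike of the part that bears dish_stack_center alone.

How it is judged:
On the way, in this order (a step that is already met when the one before it is completed fails the run):
1. the latch bar is lifted while the gate is still shut (angle between latch_bar's own z axis and vertical above 0.06 rad and value of joint gate below 0.06 rad), for 0.1 s.
2. the gate is swung wide open (more than 1.5 rad), the tray still in (value of joint gate above 1.5 rad and value of joint tray below 0.03 m), for 0.2 s.
At the end, for the whole second after the job is handed in: The gate stands open by more than 1.5 rad, the tray is drawn out by more than 105 mm of its 120 mm, the latch bar lies level again (within 0.05 rad), the dish stack stands upright (within 0.1 rad) in its place on the tray (within 25 mm), and all is at rest (value of joint gate above 1.5 rad and value of joint tray above 0.105 m and angle between latch_bar's own z axis and vertical below 0.05 rad and angle between dish_stack_center's own z axis and vertical below 0.1 rad and horizontal distance between dish_stack_center and tray_floor below 0.025 m and height (world z) of dish_stack_center below 0.065 m and velocity of joint tray below 0.01 m/s and velocity of joint gate below 0.05 rad/s); the robot touches nothing.
It fails at once if bar and catch press on each other with more than 10 N (bar rammed against the catch's roof, or gate pulled against the tooth) (contact force between latch_bar and locker above 10 N).
It fails at once if the dish stack tips by more than 0.25 rad (angle between dish_stack_center's own z axis and vertical above 0.25 rad).
It fails at once if a bystander is moved by more than 25 mm (distance of any of timer, pot, dropper, flask, reagent, small_beaker, wash from where it was at the start of the episode above 0.025 m).
It also fails if it takes over 58 s, if anything falls off the work surface, if the arm or the gripper's body presses on something with over 40 N, if the wrist force passes 120 N, or if a joint passes its speed limit or range.

## Working session

There is one attempt and no reset: what is moved stays moved. The work goes in short steps, Python scripts to look and compute and a shell command to move; the robot and the scene stay as the last step left them, time stands still between calls to the robot, and variables do not carry over. Pictures are saved under pics/ and viewed, at most 10 in all, crops included, and the job is handed in when it is done.

```bash
mkdir -p pics; cat > h.py <<'E'
import numpy as np,cv2
from station import read_state,get_image,sign_off
def snap(n,save=None):
    s=read_state(); d=get_image(n)
    if save: cv2.imwrite('pics/'+save,d['frame'])
    np.savez('%s.npz'%n,s_pos=s['tool_pos'],s_rot=s['orientation'],**d)
    return s,d
def pts(n):
    d=np.load('%s.npz'%n)
    z=d['z_map'];v,u=np.mgrid[:z.shape[0],:z.shape[1]]
    P=np.stack([(u-d['cx'])/d['fx']*z,(v-d['cy'])/d['fy']*z,z],-1)
    if 'T' in d: T=d['T']
    else:
        M=np.eye(4);M[:3,:3]=cv2.Rodrigues(d['s_rot'])[0];M[:3,3]=d['s_pos'];T=M@d['mount']
    W=P@T[:3,:3].T+T[:3,3]; W[z==0]=np.nan
    return W,d['frame'],T
E
python3 - <<'E'
from h import *
s,d=snap('scene','scene0.png');s,e=snap('side','side0.png');print(s)
print(d['T'],e['T'],d['fx'],e['fx'])
E
```

```text
{'time': 0.05, 'qpos': array([-1.22201635e+00,  2.60644963e-01, -1.39355466e-01,  1.17273549e+00,
       -2.21124880e-05,  1.57081878e+00]), 'joint_vel': array([ 0.00249621, -0.00099765,  0.00057033, -0.00035327, -0.00142688,
       -0.00045592]), 'tau': array([-1.24569910e-04, -4.06883883e+01,  2.54799736e+01,  1.02611285e-02,
        1.16972936e-05,  2.49826293e-07]), 'tool_pos': array([ 0.17915172, -0.49267663,  0.19299063]), 'orientation': array([-3.09207139e+00, -5.44724150e-01,  5.62524851e-04]), 'contact_force': array([-0.19505753, -0.17091481,  1.45445226]), 'moment': array([-0.01326002, -0.00999525, -0.00913213]), 'grip_force': 0.0, 'opening': 0.08536982510335976}
[[-0.77152698 -0.43927653  0.46019806  0.12609948]
 [-0.63619369  0.53490672 -0.55599675  0.35188402]
 [-0.00192671 -0.72174159 -0.69215992  0.7872429 ]
 [ 0.          0.          0.          1.        ]] [[ 0.82233383 -0.30088574  0.48294394 -0.02074244]
 [-0.56884828 -0.41478338  0.71018757 -1.1380178 ]
 [-0.01336819 -0.85873309 -0.51224874  0.76978827]
 [ 0.          0.          0.          1.        ]] 355.69734258715573 438.09531041816285
```

View pics/scene0.png

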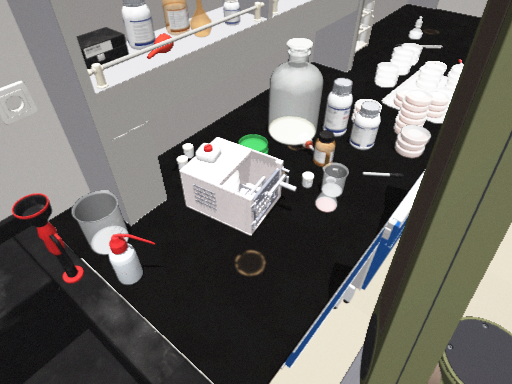

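View pics/side0.png

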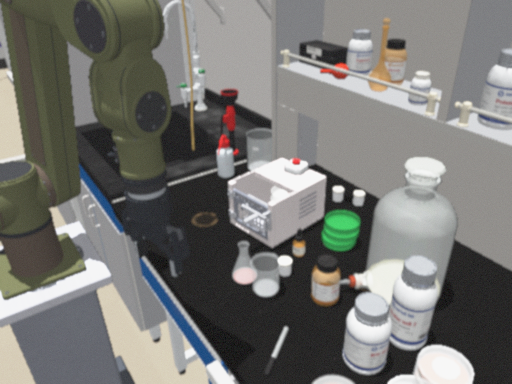

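The scene picture shows the white locker at about (235,185), with its gate and pin at (285,180) facing the robot. The green look-alike stack at (253,145) in scene and (340,230) in side stands behind it and is not to be touched. I'll enlarge both crops.

```bash
python3 - <<'E'
from h import *
a=cv2.imread('pics/scene0.png')[130:240,170:305];b=cv2.imread('pics/side0.png')[150:260,215:350]
cv2.imwrite('pics/crop0.png',np.vstack([cv2.resize(x,None,fx=5.4,fy=5.4,interpolation=2)[:,:] for x in (a,)]))
c=np.hstack([cv2.resize(x,(400,326),interpolation=2) for x in (a,b)]);cv2.imwrite('pics/crop1.png',c)
W,f,T=pts('scene')
# hood top z~.15
for n in('scene','side'):
    W,f,T=pts(n)
    m=(abs(W[...,2]-.15)<.006)&(W[...,0]>.2)&(W[...,0]<.9)&(abs(W[...,1])<.45)
    q=W[m][:,:2].astype(np.float32); 
    print(n,len(q),cv2.minAreaRect(q), np.median(q,0), np.nanmedian(W[m][:,2]))
E
```

```text
scene 2188 ((0.71762615442276, -0.04010087251663208), (0.6236104369163513, 0.2832234501838684), 71.22743225097656) [ 0.69343495 -0.1583898 ] 0.15022689049710086
side 1405 ((0.7134290337562561, -0.049795001745224), (0.6103600859642029, 0.28456464409828186), 72.09521484375) [ 0.6944233  -0.22004259] 0.14935851563602065
```

View pics/crop1.png

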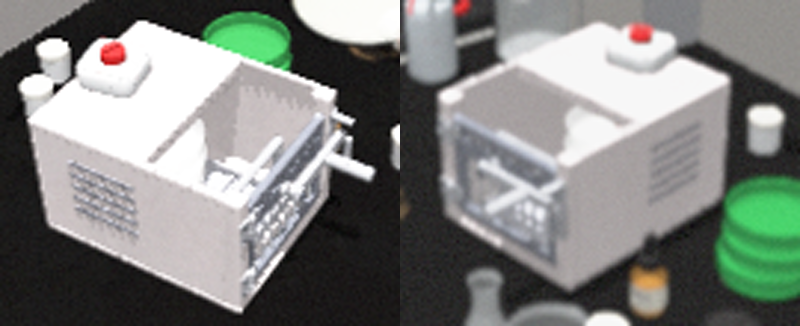

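The left crop (scene) shows the pin running from about (330,155) to (372,172), roughly scene px (281-296, 182-188). The latch bar, catch, tray pull at (255,170) and dish under the hood are also visible. In the right crop (side) the gate is on the left face. Next I'll fit the locker's pose.

```bash
python3 - <<'E'
from h import *
Q=[]
for n,b in(('scene',(170,300,130,240)),('side',(220,335,155,250))):
    W,f,T=pts(n); k=np.zeros(W.shape[:2],bool);k[b[2]:b[3],b[0]:b[1]]=1
    m=k&(abs(W[...,2]-.15)<.004)
    n_,lab,st,c=cv2.connectedComponentsWithStats(m.astype(np.uint8)); i=1+np.argmax(st[1:,4]);m=lab==i
    q=W[m][:,:2]; Q.append(q); r=cv2.minAreaRect(q.astype(np.float32)); print(n,len(q),r); print(cv2.boxPoints(r))
    cv2.imwrite('/tmp/m%s.png'%n,m*255)
r=cv2.minAreaRect(np.vstack(Q).astype(np.float32));print(r,cv2.boxPoints(r))
W,f,T=pts('scene')
for u,v in((294,187),(292,186),(290,185),(286,184),(283,182),(287,185),(289,186)): print(u,v,W[v,u].round(3),f[v,u])
E
```

```text
scene 1741 ((0.6608599424362183, -0.2095058709383011), (0.23004338145256042, 0.18911804258823395), 9.01062297821045)
[[ 0.5324481  -0.1341282 ]
 [ 0.56206733 -0.3209124 ]
 [ 0.7892718  -0.28488356]
 [ 0.75965255 -0.09809935]]
side 1184 ((0.6620358228683472, -0.21429333090782166), (0.23145198822021484, 0.19101595878601074), 9.058265686035156)
[[ 0.53271645 -0.13819622]
 [ 0.56278974 -0.32682997]
 [ 0.7913552  -0.29039043]
 [ 0.7612819  -0.10175669]]
((0.6617527604103088, -0.21246489882469177), (0.23288217186927795, 0.1935892552137375), 9.566267967224121) [[ 0.5308448  -0.13636743]
 [ 0.563017   -0.32726464]
 [ 0.7926607  -0.28856236]
 [ 0.7604885  -0.09766516]]
294 187 [ 0.496 -0.283  0.11 ] [254 254 254]
292 186 [ 0.505 -0.285  0.106] [253 253 252]
290 185 [ 0.511 -0.284  0.108] [253 253 252]
286 184 [ 0.521 -0.279  0.109] [254 253 253]
283 182 [ 0.532 -0.279  0.11 ] [249 247 248]
287 185 [ 0.517 -0.278  0.109] [243 240 240]
289 186 [ 0.509 -0.276  0.11 ] [253 253 253][ WARN:0@0.181] global loadsave.cpp:1063 imwrite_ Unsupported depth image for selected encoder is fallbacked to CV_8U.
```

Locker centre is about (0.661,-0.212) at +9.0° yaw. The predicted lift pin (0.5105,-0.2845,0.102) matches the depth reading (0.511,-0.284, top 0.109). Next I'll set up a helper for tool-frame distances and check what stands near the path.

```bash
cat >> h.py <<'E'
C=np.array([.6613,-.2120]);YAW=np.radians(9.03)
def l2w(x,y): c,s=np.cos(YAW),np.sin(YAW); return C+np.array([c*x-s*y,s*x+c*y])/1000
def gate_pin(a,ext=0):  # pin point at gate angle a, ext mm further out along pin; returns locker mm
    x,y=-43-ext,-125; c,s=np.cos(a),np.sin(a); return -117+x*c+y*s, 77-x*s+y*c
def todo(xy,z,yawdeg):
    "shift in tool cm, and turn about tool z (deg), to vertical tool with tool x at world yaw"
    s=read_state();R=cv2.Rodrigues(s['orientation'])[0]
    d=R.T@(np.array([xy[0],xy[1],z])-s['tool_pos'])*100
    t=np.radians(yawdeg);Rd=np.array([[np.cos(t),np.sin(t),0],[np.sin(t),-np.cos(t),0],[0,0,-1]])
    print('dp cm',d.round(2),'rot',cv2.Rodrigues(R.T@Rd)[0].ravel().round(3),'pos',s['tool_pos'].round(4),'F',s['contact_force'].round(2),'q',s['qpos'].round(2),'op',round(s['opening'],4),'grip',round(s['grip_force'],1),'t',s['time'])
E
python3 - <<'E'
from h import *
for n in('scene','side'):
    W,f,T=pts(n)
    L=(W[...,:2]-C)@np.array([[np.cos(YAW),-np.sin(YAW)],[np.sin(YAW),np.cos(YAW)]])*1000
    m=(W[...,2]>.02)&(W[...,2]<.3)&(L[...,0]>-420)&(L[...,0]<60)&(L[...,1]>-330)&(L[...,1]<330)
    k,lab,st,c=cv2.connectedComponentsWithStats(m.astype(np.uint8))
    for i in range(1,k):
        if st[i,4]>25:
            p=L[lab==i];z=W[lab==i][:,2]; print(n,st[i],p.min(0).round(),p.max(0).round(),z.max().round(3))
x=l2w(-166,-48);print(x)
todo(x,.16,9); todo(x,.16,189)
E
python3 -m pendant '{"rotation":[[0,0,0.12],[0,0,0]],"dp":[[0,0,0],[0,0,0]],"gripper":[0.45,0.45]}'; python3 -c "
from h import *
todo(l2w(-166,-48),.16,9)"
```

```text
scene [ 314  131   35   79 1503] [-282. -330.] [-126.  -92.] 0.121
scene [ 195  135  102   97 5631] [-179. -254.] [60. 98.] 0.176
scene [303 171  11  13 115] [-180. -203.] [-144. -167.] 0.046
scene [136 236  19   9  40] [ 21. 310.] [ 51. 330.] 0.151
side [ 228  164   87   88 5059] [-179. -177.] [60. 94.] 0.174
side [322 213  36  35 892] [  -2. -259.] [  60. -156.] 0.082
side [ 233  242   59   52 1673] [-284. -237.] [-144. -108.] 0.11
side [312 255  24  45 416] [-194. -330.] [-136. -292.] 0.119
[ 0.50489103 -0.28545907]
dp cm [37.69 -8.35  3.32] rot [-0.002  0.     0.192] pos [ 0.1792 -0.4928  0.193 ] F [ 0.04 -0.06 -0.72] q [-1.22  0.26 -0.14  1.17  0.    1.57] op 0.0853 grip 0.0 t 0.1
dp cm [37.69 -8.35  3.32] rot [-0.    -0.003 -2.95 ] pos [ 0.1792 -0.4928  0.193 ] F [ 0.04 -0.06 -0.72] q [-1.22  0.26 -0.14  1.17  0.    1.57] op 0.0853 grip 0.0 t 0.1
time: 0.27
tool_pos: [0.1793, -0.493, 0.1933]
orientation: [-3.12, -0.355, 0.0]
contact_force: [-0.0, 0.7, 0.6]
opening: 0.0636
grip_force: 0.0
dp cm [ 36.39 -12.9    3.34] rot [-0.001  0.     0.07 ] pos [ 0.1793 -0.493   0.1933] F [-0.03  0.67  0.64] q [-1.22  0.26 -0.14  1.17  0.    1.69] op 0.0636 grip 0.0 t 0.2667
```

```bash
python3 -m pendant '{"rotation":[[0,0,-0.12],[0,0,-0.12],[0,0,-0.12],[0,0,-0.12],[0,0,-0.12],[0,0,-0.12],[0,0,-0.12],[0,0,-0.12]],"dp":[[0,0,0],[0,0,0],[0,0,0],[0,0,0],[0,0,0],[0,0,0],[0,0,0],[0,0,0]],"gripper":[0.45,0.45,0.45,0.45,0.45,0.45,0.45,0.45]}' >/dev/null
python3 -m pendant '{"rotation":[[0,0,-0.12],[0,0,-0.12],[0,0,-0.12],[0,0,-0.12],[0,0,-0.12],[0,0,-0.12],[0,0,-0.12],[0,0,-0.12]],"dp":[[0,0,0],[0,0,0],[0,0,0],[0,0,0],[0,0,0],[0,0,0],[0,0,0],[0,0,0]],"gripper":[0.45,0.45,0.45,0.45,0.45,0.45,0.45,0.45]}' >/dev/null
python3 -m pendant '{"rotation":[[0,0,-0.12],[0,0,-0.12],[0,0,-0.12],[0,0,-0.12],[0,0,-0.12],[0,0,-0.12],[0,0,-0.12],[0,0,-0.12]],"dp":[[0,0,0],[0,0,0],[0,0,0],[0,0,0],[0,0,0],[0,0,0],[0,0,0],[0,0,0]],"gripper":[0.45,0.45,0.45,0.45,0.45,0.45,0.45,0.45]}' >/dev/null
python3 -m pendant '{"rotation":[[0,0,-0.12],[0,0,-0.07]],"dp":[[0,0,0],[0,0,0]],"gripper":[0.45,0.45]}'
python3 -m pendant '{"rotation":[[0,0,0],[0,0,0],[0,0,0],[0,0,0],[0,0,0],[0,0,0],[0,0,0],[0,0,0]],"dp":[[-2.6,0.92,0],[-2.6,0.92,0],[-2.6,0.92,0],[-2.6,0.92,0],[-2.6,0.92,0],[-2.6,0.92,0],[-2.6,0.92,0],[-2.6,0.92,0]],"gripper":[0.45,0.45,0.45,0.45,0.45,0.45,0.45,0.45]}'
python3 -c "
from h import *
todo(l2w(-166,-48),.16,189)"
```

```text
time: 2.43
tool_pos: [0.1793, -0.4931, 0.1935]
orientation: [0.259, -3.131, -0.001]
contact_force: [-0.9, 0.4, -0.2]
opening: 0.0387
grip_force: 0.0
time: 3.1
tool_pos: [0.3742, -0.3872, 0.1935]
orientation: [0.251, -3.131, -0.001]
contact_force: [1.1, -0.6, -0.2]
opening: 0.0386
grip_force: 0.0
dp cm [-14.52   7.95   3.35] rot [ 0.    -0.     0.003] pos [ 0.3742 -0.3872  0.1935] F [ 1.08 -0.59 -0.16] q [-0.8   0.28 -0.11  1.18 -0.   -0.96] op 0.0386 grip 0.0 t 3.1
```

```bash
python3 -m pendant '{"rotation":[[0,0,0],[0,0,0],[0,0,0],[0,0,0],[0,0,0],[0,0,0],[0,0,0],[0,0,0]],"dp":[[-2.1,1.15,0],[-2.1,1.15,0],[-2.1,1.15,0],[-2.1,1.15,0],[-2.1,1.15,0],[-2.1,1.15,0],[-1.9,1.05,0],[0,0,0]],"gripper":[0.45,0.45,0.45,0.45,0.45,0.45,0.45,0.45]}'
python3 -c "
from h import *
s,d=snap('wrist','w1.png')
todo(l2w(-166,-48),.16,189)"
```

```text
time: 3.77
tool_pos: [0.507, -0.2845, 0.1932]
orientation: [-0.257, 3.13, 0.002]
contact_force: [-0.2, -0.7, -0.1]
opening: 0.0386
grip_force: 0.0
dp cm [0.04 0.02 3.32] rot [ 0.    -0.     0.006] pos [ 0.5053 -0.2856  0.1932] F [-0.34 -0.67  0.53] q [-0.51  0.36  0.    1.22  0.   -0.68] op 0.0384 grip 0.0 t 3.8167
```

View pics/w1.png

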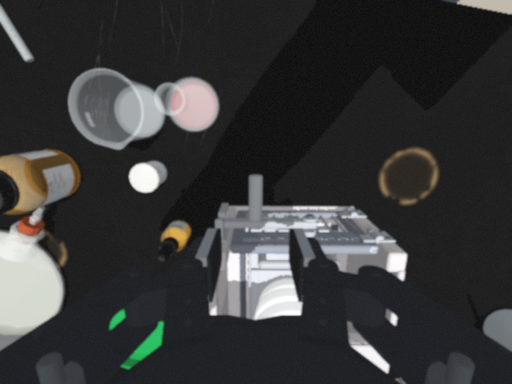

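The wrist view shows the pin pointing up at px (256,178-215), centred between the fingers (about 207 and 303). The pot is at (147,176) and the dropper at (176,238), both clear. A quick depth check on the pin follows.

```bash
python3 -c "
from h import *
W,f,T=pts('wrist')
L=(W[...,:2]-C)@np.array([[np.cos(YAW),-np.sin(YAW)],[np.sin(YAW),np.cos(YAW)]])*1000
m=(W[...,2]>.1)&(W[...,2]<.116)&(L[...,0]<-140)&(L[...,0]>-200)&(abs(L[...,1]+48)<25)
print(m.sum(),L[m].min(0),L[m].max(0),L[m].mean(0),np.percentile(W[m][:,2],[5,50,95]))
v=np.where(m)[0];print(v.min(),v.max(),np.where(m)[1].min(),np.where(m)[1].max())
for r in (200,205,210,215): print(r,[(c,L[r,c].round(0),W[r,c,2].round(3)) for c in (225,)])
"
```

```text
479 [-177.66740013  -54.28408079] [-140.00873257  -41.6050383 ] [-159.58500639  -48.10587775] [0.10421999 0.10783648 0.10938933]
175 212 249 261
200 [(225, array([-121.,  -91.]), np.float64(0.002))]
205 [(225, array([-137.,  -82.]), np.float64(0.077))]
210 [(225, array([-137.,  -81.]), np.float64(0.093))]
215 [(225, array([-133.,  -80.]), np.float64(0.098))]
```

```bash
python3 -m pendant '{"rotation":[[0,0,0],[0,0,0],[0,0,0],[0,0,0],[0,0,0],[0,0,0],[0,0,0],[0,0,0]],"dp":[[0,0,2],[0,0,2],[0,0,2],[0,0,1.8],[0,0,1.6],[0,0,1],[0,0,0.6],[0,0,0]],"gripper":[0.45,0.45,0.45,0.45,0.45,0.45,0.45,0.45]}'
python3 -c "
from h import *
todo(l2w(-166,-48),.083,189.03)"
python3 -m pendant '{"rotation":[[0,0,0],[0,0,0],[0,0,0],[0,0,0],[0,0,0],[0,0,0],[0,0,0],[0,0,0]],"dp":[[0,0,0],[0,0,0],[0,0,0],[0,0,0],[0,0,0],[0,0,0],[0,0,0],[0,0,0]],"gripper":[0.3,0.25,0.2,0.15,0.1,0.05,0,0]}'
python3 -c "
from h import *
todo(l2w(-166,-48),.083,189.03)"
```

```text
time: 4.48
tool_pos: [0.5028, -0.2868, 0.0826]
orientation: [0.247, -3.13, -0.002]
contact_force: [-0.9, -0.1, -0.8]
opening: 0.0383
grip_force: 0.0
dp cm [-0.23  0.1  -0.04] rot [ 0.002 -0.002 -0.   ] pos [ 0.5028 -0.2868  0.0826] F [-0.91 -0.13 -0.75] q [-0.52  0.42 -0.2   0.95 -0.   -0.68] op 0.0383 grip 0.0 t 4.4833
time: 5.15
tool_pos: [0.5041, -0.2869, 0.0839]
orientation: [-0.247, 3.132, -0.0]
contact_force: [-0.3, 0.1, 0.8]
opening: -0.0003
grip_force: 0.0
dp cm [-0.1   0.13  0.09] rot [-0.  0. -0.] pos [ 0.5041 -0.2869  0.0839] F [-0.34  0.13  0.8 ] q [-0.52  0.42 -0.2   0.95 -0.   -0.67] op -0.0003 grip 0.0 t 5.15
```

```bash
python3 -c "
from h import *
s,d=snap('wrist','w2.png')
s,e=snap('scene');f=e['frame'][150:220,240:320]
cv2.imwrite('pics/w2s.png',np.hstack([cv2.resize(d['frame'],(460,345))[:, :],cv2.resize(f,(340,345),interpolation=2)]))"
```

```text
(no output)
```

View pics/w2s.png

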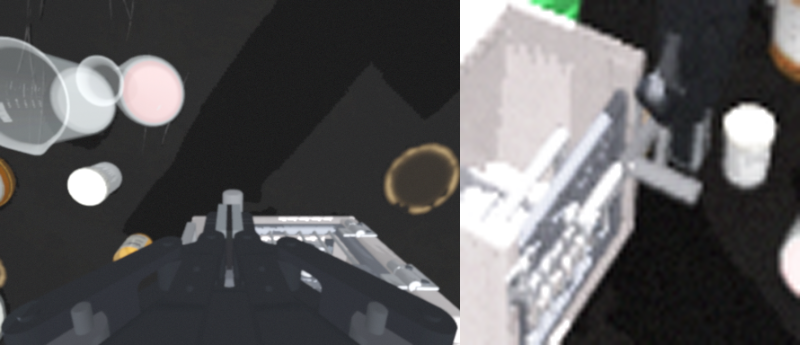

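```bash
python3 -c "
from h import *
W,f,T=pts('scene')
L=(W[...,:2]-C)@np.array([[np.cos(YAW),-np.sin(YAW)],[np.sin(YAW),np.cos(YAW)]])*1000
for v in range(160,192,2):
  print(v,[tuple(int(x) for x in (*L[v,u].round(),W[v,u,2]*1000)) if W[v,u,2]==W[v,u,2] else None for u in range(279,300,3)])
d=np.load('wrist.npz');print(d['mount'].round(3))
"
```

```text
160 [(-104, -85, 149), (-112, -86, 151), (-43, -265, 0), (-164, -8, 226), (-173, -5, 232), (-177, -14, 227), (-178, -33, 214)]
162 [(-107, -79, 146), (-114, -82, 147), (-48, -255, 0), (-166, -4, 223), (-172, -10, 221), (-177, -17, 218), (-180, -31, 210)]
164 [(-108, -76, 142), (-115, -83, 140), (-55, -242, 2), (-168, -1, 220), (-166, -24, 202), (-176, -21, 209), (-180, -31, 203)]
166 [(-109, -75, 136), (-157, 10, 216), (-163, 5, 215), (-170, 3, 217), (-163, -33, 188), (-171, -34, 191), (-180, -33, 195)]
168 [(-110, -74, 130), (-157, 11, 211), (-166, 11, 215), (-173, 9, 216), (-179, 5, 216), (-171, -36, 183), (-180, -35, 187)]
170 [(-114, -66, 129), (-157, 8, 202), (-166, 10, 207), (-175, 13, 213), (-180, 6, 210), (-171, -36, 176), (-180, -37, 179)]
172 [(-114, -67, 121), (-117, -82, 111), (-161, -3, 189), (-174, 8, 203), (-179, 2, 200), (-179, -18, 186), (-179, -41, 169)]
174 [(-112, -74, 107), (-118, -81, 104), (-127, -82, 108), (-163, -19, 171), (-180, 2, 194), (-180, -19, 179), (-178, -44, 159)]
176 [(-111, -76, 98), (-124, -68, 109), (-130, -77, 105), (-136, -84, 103), (-164, -38
[... 347 characters left out ...]
163, -1), (-138, -84, 80), (-166, -37, 129), None, (-129, -181, 0)]
184 [(-130, -39, 104), (-137, -43, 104), (-146, -43, 108), (-155, -43, 113), (-117, -161, 1), (-125, -166, 1), (-134, -172, 1)]
186 [(-114, -75, 60), (-95, -139, 0), (-148, -41, 103), (-157, -41, 107), (-164, -45, 108), (-172, -49, 108), (-139, -159, 5)]
188 [(-113, -77, 50), (-99, -131, 0), (-109, -133, 2), (-157, -41, 100), (-167, -40, 106), (-174, -44, 105), (-142, -152, 3)]
190 [(-114, -76, 43), (-104, -123, 0), (-113, -126, 1), (-120, -133, 0), (-128, -138, -1), (-177, -38, 104), (-145, -148, -1)]
[[ 0.    -0.964 -0.266  0.067]
 [ 1.     0.001 -0.001 -0.001]
 [ 0.001 -0.266  0.964 -0.18 ]
 [ 0.     0.     0.     1.   ]]
```

```bash
python3 -c "
from h import *
for n in ('wrist','scene'):
  W,f,T=pts(n)
  s=read_state();R=cv2.Rodrigues(s['orientation'])[0]
  P=(W-s['tool_pos'])@R*1000
  m=(abs(P[...,0])<25)&(abs(P[...,1])<45)&(P[...,2]<10)&(P[...,2]>-120)
  for z in range(-120,10,10):
    k=m&(P[...,2]>=z)&(P[...,2]<z+10)
    if k.sum(): print(n,z,k.sum(),P[k].min(0).round(),P[k].max(0).round())
"
```

```text
wrist -120 7480 [  -7.  -45. -120.] [  18.   45. -110.]
wrist -110 4784 [  -9.  -45. -110.] [  18.   45. -100.]
wrist -100 4678 [  -9.  -44. -100.] [ 14.  42. -90.]
wrist -90 2172 [-12. -36. -90.] [ 14.  34. -80.]
wrist -80 690 [-11. -22. -80.] [ 13.  18. -70.]
wrist -70 467 [  6. -15. -70.] [ 12.  12. -60.]
wrist -60 434 [  6. -15. -60.] [ 11.  13. -50.]
wrist -50 262 [  6. -15. -50.] [ 12.  12. -40.]
wrist -40 1 [ 10.   1. -40.] [ 10.   1. -40.]
wrist -30 259 [ -3.  -5. -27.] [ 11.   7. -20.]
wrist -20 79 [ -1.  -5. -20.] [ 11.   8. -12.]
scene -120 32 [ -16.  -43. -120.] [  18.   44. -110.]
scene -110 38 [ -11.  -44. -110.] [  17.   44. -101.]
scene -100 29 [ -10.  -35. -100.] [ 13.  41. -90.]
scene -90 27 [-10. -26. -89.] [ 14.  31. -81.]
scene -80 8 [  9.  -9. -80.] [ 13.  11. -71.]
scene -70 23 [ -5.  -3. -70.] [ 12.  15. -60.]
scene -60 25 [-11.  -7. -60.] [ 12.  16. -50.]
scene -50 15 [-10.  -1. -49.] [ 11.  14. -41.]
scene -40 1 [  0.   6. -39.] [  0.   6. -39.]
scene -30 49 [-24.  -1. -29.] [ 11.  11. -20.]
scene -20 13 [-22.  -2. -20.] [ 10.  10. -14.]
```

Both cameras put the real finger ends about 40 mm behind the reported TCP: tips at z≈0.124, pin top 0.109. So the fingers closed above the pin. I'll reopen and go 40 mm lower, watching the force.

```bash
python3 -m pendant '{"rotation":[[0,0,0],[0,0,0],[0,0,0],[0,0,0],[0,0,0],[0,0,0]],"dp":[[-0.05,0.1,0],[0,0,0],[0,0,0],[0,0,0],[0,0,0],[0,0,0]],"gripper":[0.45,0.45,0.45,0.45,0.45,0.45]}'
python3 -m pendant '{"rotation":[[0,0,0],[0,0,0],[0,0,0],[0,0,0]],"dp":[[0,0,0.4],[0,0,0.4],[0,0,0.4],[0,0,0.4]],"gripper":[0.45,0.45,0.45,0.45]}'
python3 -c "
from h import *
snap('wrist','w3.png');snap('scene');todo(l2w(-166,-48),.043,189.03)
for n in ('wrist','scene'):
  W,f,T=pts(n)
  s=read_state();R=cv2.Rodrigues(s['orientation'])[0]
  P=(W-s['tool_pos'])@R*1000
  m=(abs(P[...,0])<20)&(abs(P[...,1])<45)&(P[...,2]<10)&(P[...,2]>-90)
  for z in range(-90,10,6):
    k=m&(P[...,2]>=z)&(P[...,2]<z+6)
    if k.sum(): print(n,z,k.sum(),P[k].min(0).round(),P[k].max(0).round())
"
```

```text
time: 5.75
tool_pos: [0.5044, -0.2858, 0.0838]
orientation: [0.247, -3.132, -0.0]
contact_force: [0.2, 0.1, -0.1]
opening: 0.0382
grip_force: 0.0
time: 6.08
tool_pos: [0.5042, -0.2857, 0.0671]
orientation: [0.247, -3.131, -0.0]
contact_force: [0.4, 0.4, -0.6]
opening: 0.0384
grip_force: 0.0
dp cm [-0.13 -0.03  2.37] rot [ 0.001 -0.002 -0.   ] pos [ 0.5037 -0.2854  0.0667] F [ 0.88  0.12 -0.08] q [-0.52  0.43 -0.23  0.92  0.   -0.67] op 0.0386 grip 0.0 t 6.1833
wrist -90 1078 [-12. -45. -90.] [ 14.  45. -84.]
wrist -84 470 [-11. -43. -84.] [ 13.  44. -78.]
wrist -78 768 [-12. -27. -78.] [ 11.  28. -72.]
wrist -72 424 [-12. -34. -72.] [ 11.  31. -66.]
wrist -66 452 [-12. -34. -66.] [ 11.  31. -60.]
wrist -60 396 [-12. -34. -60.] [ 11.  32. -54.]
wrist -54 334 [-12. -34. -54.] [ 11.  31. -48.]
wrist -48 504 [-20. -32. -48.] [ 11.  30. -42.]
wrist -42 961 [-20. -25. -42.] [ 11.  18. -36.]
wrist -36 91 [-20.  -7. -36.] [ 11.   7. -30.]
wrist -30 1 [ 10.   3. -30.] [ 10.   3. -30.]
scene -90 15 [  3. -41. -90.] [ 13.  33. -84.]
scene -84 8 [  4. -26. -84.] [ 13.  33. -78.]
scene -78 10 [  5. -26. -77.] [ 11.  26. -73.]
scene -72 17 [ -5. -21. -71.] [ 12.  35. -66.]
scene -66 18 [ -6. -22. -65.] [ 11.  34. -60.]
scene -60 21 [ -5. -26. -60.] [ 11.  33. -54.]
scene -54 23 [-10. -25. -53.] [ 12.  34. -48.]
scene -48 20 [-19. -23. -48.] [ 12.  31. -42.]
scene -42 13 [-19. -22. -42.] [ 10.  26. -37.]
scene -36 4 [-19.  -4. -35.] [ 10.   7. -32.]
```

View pics/w3.png

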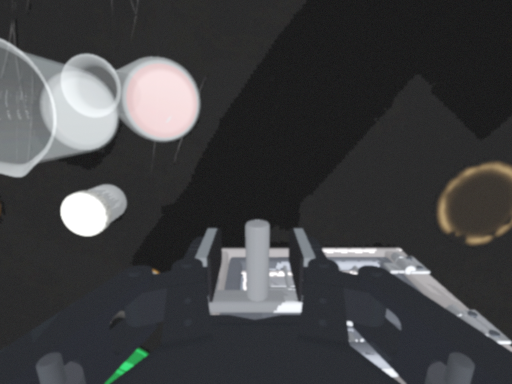

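The pin (px 257, rows 222-298) sits midway between the open fingers (about 213 and 303). I'll lower the last 24 mm and close.

```bash
python3 -m pendant '{"rotation":[[0,0,0],[0,0,0],[0,0,0],[0,0,0],[0,0,0],[0,0,0]],"dp":[[-0.05,0,0.5],[0,0,0.5],[0,0,0.5],[0,0,0.5],[0,0,0.4],[0,0,0]],"gripper":[0.45,0.45,0.45,0.45,0.45,0.45]}'
python3 -m pendant '{"rotation":[[0,0,0],[0,0,0],[0,0,0],[0,0,0],[0,0,0],[0,0,0],[0,0,0],[0,0,0]],"dp":[[0,0,0],[0,0,0],[0,0,0],[0,0,0],[0,0,0],[0,0,0],[0,0,0],[0,0,0]],"gripper":[0.3,0.2,0.1,0,0,0,0,0]}'
python3 -c "
from h import *
todo(l2w(-166,-48),.043,189.03)"
```

```text
time: 6.68
tool_pos: [0.5041, -0.2853, 0.0426]
orientation: [0.247, -3.13, -0.002]
contact_force: [-0.9, -0.2, 0.3]
opening: 0.0387
grip_force: 0.0
time: 7.35
tool_pos: [0.5048, -0.2844, 0.044]
orientation: [-0.248, 3.132, 0.004]
contact_force: [-0.3, 5.5, 3.2]
opening: 0.0123
grip_force: 58.6
dp cm [ 0.01 -0.11  0.1 ] rot [0.002 0.    0.   ] pos [ 0.5048 -0.2844  0.044 ] F [-0.27  5.51  3.16] q [-0.51  0.45 -0.26  0.86  0.   -0.67] op 0.0123 grip 58.6 t 7.35
```

Gripped (58.6 N, opening 12 mm). Now I'll ease the sideways strain and lift gently.

```bash
python3 -m pendant '{"rotation":[[0,0,0],[0,0,0],[0,0,0],[0,0,0],[0,0,0]],"dp":[[0,0.08,-0.1],[0,0.0,-0.1],[0,0,-0.1],[0,0.01,-0.1],[0,0,0]],"gripper":[0,0,0,0,0]}'
python3 -m pendant '{"rotation":[[0,0,0],[0,0,0]],"dp":[[0,0.01,-0.1],[0,0,0]],"gripper":[0,0]}'
```

```text
time: 7.77
tool_pos: [0.5043, -0.2843, 0.047]
orientation: [0.247, -3.131, -0.002]
contact_force: [2.1, 4.8, -7.7]
opening: 0.0119
grip_force: 58.3
time: 7.93
tool_pos: [0.5042, -0.2843, 0.048]
orientation: [0.247, -3.131, -0.002]
contact_force: [2.6, 4.9, -9.9]
opening: 0.012
grip_force: 58.3
```

The force is rising from pin-in-pad friction, so I'll turn the tool with the bar about its pivot. First I align for the lift already made.

```bash
python3 -m pendant '{"rotation":[[0.02,0,0],[0.02,0,0],[0.02,0,0],[0.01,0,0],[0,0,0]],"dp":[[0,-0.09,0],[0,-0.09,0],[0,-0.09,0],[0,-0.03,0],[0,0,0]],"gripper":[0,0,0,0,0]}'
python3 -c "
from h import *
todo(l2w(-166,-48),.043,189.03)"
```

```text
time: 8.35
tool_pos: [0.5054, -0.2883, 0.0496]
orientation: [-0.246, 3.124, -0.114]
contact_force: [-1.3, 1.0, -4.0]
opening: 0.012
grip_force: 59.1
dp cm [0.   0.34 0.64] rot [-0.073  0.    -0.   ] pos [ 0.5054 -0.2883  0.0496] F [-1.29  0.95 -4.05] q [-0.48  0.42 -0.3   0.81 -0.06 -0.64] op 0.012 grip 59.1 t 8.35
```

```bash
python3 -m pendant '{"rotation":[[0.027,0,0],[0,0,0]],"dp":[[0,-0.12,-0.1],[0,0,0]],"gripper":[0,0]}' | grep -E "pos|contact"
python3 -m pendant '{"rotation":[[0.017,0,0],[0,0,0]],"dp":[[0,-0.1,-0.1],[0,0,0]],"gripper":[0,0]}'| grep -E "pos|contact"
```

```text
tool_pos: [0.5056, -0.2898, 0.0508]
contact_force: [-1.3, -0.2, -2.8]
tool_pos: [0.5058, -0.2906, 0.0516]
contact_force: [0.3, -1.4, -2.0]
```

```bash
python3 -m pendant '{"rotation":[[0.017,0,0],[0,0,0]],"dp":[[0,-0.1,-0.1],[0,0,0]],"gripper":[0,0]}'| grep -E "pos|contact"
```

```text
tool_pos: [0.5056, -0.2914, 0.0519]
contact_force: [0.8, -4.1, -7.3]
```

```bash
python3 -m pendant '{"rotation":[[-0.017,0,0],[0,0,0],[0,0,0]],"dp":[[0,0.1,0.1],[0,0,0],[0,0,0]],"gripper":[0,0,0]}'| grep -E "pos|contact"
python3 -m pendant '{"rotation":[[0.010,0,0],[0,0,0],[0,0,0]],"dp":[[0,-0.06,-0.06],[0,0,0],[0,0,0]],"gripper":[0,0,0]}'| grep -E "pos|contact"
python3 -c "
from h import *
todo(l2w(-166,-48),.043,189.03)
s=read_state();R=cv2.Rodrigues(s['orientation'])[0];print('grasp',s['tool_pos']-R[:,2]*.059)"
```

```text
tool_pos: [0.5058, -0.2905, 0.0514]
contact_force: [0.3, -1.9, -2.7]
tool_pos: [0.5058, -0.291, 0.0518]
contact_force: [0.8, -5.1, -4.8]
dp cm [0.   0.66 0.8 ] rot [-0.126 -0.    -0.001] pos [ 0.5058 -0.291   0.0518] F [ 0.78 -5.13 -4.83] q [-0.46  0.4  -0.33  0.76 -0.1  -0.62] op 0.0119 grip 59.4 t 9.35
grasp [ 0.50462304 -0.28366231  0.11028911]
```

```bash
python3 -m pendant '{"rotation":[[0,0,0],[0,0,0]],"dp":[[0,0.08,0],[0,0,0]],"gripper":[0,0]}'| grep -E "pos|contact"
python3 -m pendant '{"rotation":[[0.010,0,0],[0,0,0],[0,0,0]],"dp":[[0,-0.06,-0.06],[0,0,0],[0,0,0]],"gripper":[0,0,0]}'| grep -E "pos|contact"
python3 -c "
from h import *
s=read_state();R=cv2.Rodrigues(s['orientation'])[0];print('grasp',s['tool_pos']-R[:,2]*.059,s['moment'],s['contact_force'])"
```

```text
tool_pos: [0.5057, -0.291, 0.0518]
contact_force: [0.1, -7.0, -6.0]
tool_pos: [0.5057, -0.2915, 0.0519]
contact_force: [1.3, -7.7, -8.9]
grasp [ 0.50448926 -0.28354521  0.11039005] [-1.12581777 -0.12802323 -0.0836606 ] [ 1.3324521  -7.65602506 -8.90924192]
```

Roof felt repeatably at about 8 mm of lift (roof load ~4 N). I'll back off to ~0.8 mm below contact.

```bash
python3 -m pendant '{"rotation":[[-0.012,0,0],[-0.015,0,0],[0,0,0],[0,0,0]],"dp":[[0,0.0,0.1],[0,0.08,0.09],[0,0,0],[0,0,0]],"gripper":[0,0,0,0]}'| grep -E "pos|contact"
python3 -c "
from h import *
s=read_state();R=cv2.Rodrigues(s['orientation'])[0];print('grasp',s['tool_pos']-R[:,2]*.059,s['moment'],s['contact_force'],R[:,2])"
```

```text
tool_pos: [0.5058, -0.2901, 0.0507]
contact_force: [-0.1, -3.9, -0.5]
grasp [ 0.504741   -0.28380705  0.10938707] [-0.77655258  0.21522268  0.01446189] [-0.11281404 -3.90110551 -0.50045829] [ 0.01715453 -0.10645282 -0.99416976]
```

```bash
cat >> h.py <<'E'
def swing(d,s=None):
    s=s or read_state();R=cv2.Rodrigues(s['orientation'])[0];h=np.append(l2w(-117,77),0)
    Q=cv2.Rodrigues(np.array([0,0,-d]))[0]; p=s['tool_pos']
    print('d',d,'dp',(R.T@(Q@(p-h)+h-p)*100).round(3),'rot',(-d*R[2]).round(4))
    g=p-R[:,2]*.059-h; g2=l2w(-166,-48)-h[:2]
    print('gate~',(np.arctan2(g2[1],g2[0])-np.arctan2(g[1],g[0]))%(2*np.pi),'r',np.hypot(*g[:2]),np.hypot(*g2),'gz',(p-R[:,2]*.059)[2],'F',s['contact_force'].round(1),'q',s['qpos'].round(2),'t',s['time'])
E
python3 -c "
from h import *
swing(.01);swing(.02);swing(.06)"
```

```text
d 0.01 dp [ 0.13   0.049 -0.005] rot [0.     0.0011 0.0099]
gate~ 0.0037729609824350696 r 0.13268040449896787 0.1342609399639374 gz 0.10938707222385402 F [-0.1 -3.9 -0.5] q [-0.47  0.41 -0.32  0.78 -0.09 -0.63] t 10.1
d 0.02 dp [ 0.259  0.1   -0.011] rot [0.     0.0022 0.0199]
gate~ 0.0037729609824350696 r 0.13268040449896787 0.1342609399639374 gz 0.10938707222385402 F [-0.1 -3.9 -0.5] q [-0.47  0.41 -0.32  0.78 -0.09 -0.63] t 10.1
d 0.06 dp [ 0.769  0.314 -0.034] rot [0.     0.0065 0.0597]
gate~ 0.0037729609824350696 r 0.13268040449896787 0.1342609399639374 gz 0.10938707222385402 F [-0.1 -3.9 -0.5] q [-0.47  0.41 -0.32  0.78 -0.09 -0.63] t 10.1
```

```bash
python3 -m pendant '{"rotation":[[0,0.0011,0.01],[0,0.0011,0.01],[0,0,0]],"dp":[[0.13,0.05,-0.005],[0.13,0.05,-0.005],[0,0,0]],"gripper":[0,0,0]}'| grep -E "pos|contact"
python3 -c "
from h import *
swing(.02)"
```

```text
tool_pos: [0.5029, -0.2895, 0.0508]
contact_force: [-1.5, -5.2, -1.6]
d 0.02 dp [ 0.258  0.1   -0.011] rot [0.     0.0022 0.0199]
gate~ 0.025057785961050794 r 0.13264835562966887 0.1342609399639374 gz 0.10942342001883854 F [-1.5 -5.2 -1.6] q [-0.47  0.4  -0.33  0.78 -0.09 -0.61] t 10.35
```

```bash
python3 -m pendant '{"rotation":[[0,0.0011,0.01],[0,0,0]],"dp":[[0.13,0.05,-0.005],[0,0,0]],"gripper":[0,0]}'| grep -E "pos|contact"
python3 -c "
from h import *
swing(.02)"
```

```text
tool_pos: [0.5015, -0.2892, 0.0508]
contact_force: [-1.9, -5.0, 0.3]
d 0.02 dp [ 0.259  0.1   -0.011] rot [0.     0.0022 0.0199]
gate~ 0.0353226081324276 r 0.1326843974539176 0.1342609399639374 gz 0.10945600235619696 F [-1.9 -5.   0.3] q [-0.47  0.4  -0.33  0.78 -0.09 -0.6 ] t 10.5167
```

The bar has moved past the tooth's plane with no resistance. Continuing.

```bash
python3 -m pendant '{"rotation":[[0,0.0022,0.02],[0,0.0022,0.02],[0,0.0022,0.02],[0,0,0]],"dp":[[0.26,0.06,-0.011],[0.26,0.09,-0.011],[0.26,0.1,-0.011],[0,0,0]],"gripper":[0,0,0,0]}'| grep -E "pos|contact"
python3 -m pendant '{"rotation":[[0,0.0022,0.02],[0,0.0022,0.02],[0,0.0022,0.02],[0,0.0022,0.02],[0,0,0]],"dp":[[0.26,0.1,-0.011],[0.26,0.1,-0.011],[0.26,0.1,-0.011],[0.26,0.1,-0.011],[0,0,0]],"gripper":[0,0,0,0,0]}'| grep -E "pos|contact"
python3 -c "
from h import *
swing(.06)"
```

```text
tool_pos: [0.4929, -0.2868, 0.0506]
contact_force: [-1.2, -4.9, -1.1]
tool_pos: [0.4822, -0.283, 0.0504]
contact_force: [-1.0, -4.4, 0.4]
d 0.06 dp [ 0.768  0.318 -0.033] rot [-0.0001  0.0064  0.0597]
gate~ 0.1810071651582461 r 0.13274801620347487 0.1342609399639374 gz 0.1090770684835031 F [-1.  -4.4  0.4] q [-0.47  0.38 -0.36  0.78 -0.1  -0.46] t 11.2667
```

```bash
python3 -m pendant '{"rotation":[[0,0.0065,0.06],[0,0.0065,0.06],[0,0.0065,0.06],[0,0.0065,0.06],[0,0.0065,0.06],[0,0.0065,0.06],[0,0.0065,0.06],[0,0,0]],"dp":[[0.77,0.31,-0.033],[0.77,0.31,-0.033],[0.77,0.31,-0.033],[0.77,0.31,-0.033],[0.77,0.31,-0.033],[0.77,0.31,-0.033],[0.77,0.31,-0.033],[0,0,0]],"gripper":[0,0,0,0,0,0,0,0]}'| grep -E "pos|contact"
python3 -c "
from h import *
swing(.06)"
```

```text
tool_pos: [0.4328, -0.2498, 0.0501]
contact_force: [-2.0, -3.5, -0.7]
d 0.06 dp [ 0.766  0.327 -0.032] rot [-0.0002  0.0063  0.0597]
gate~ 0.6126969723731912 r 0.1330279279657285 0.1342609399639374 gz 0.10874981988540958 F [-2.  -3.5 -0.7] q [-0.45  0.33 -0.45  0.79 -0.11 -0.01] t 11.9333
```

```bash
python3 -m pendant '{"rotation":[[0,0.0065,0.06],[0,0.0065,0.06],[0,0.0065,0.06],[0,0.0065,0.06],[0,0.0065,0.06],[0,0.0065,0.06],[0,0.0065,0.06],[0,0,0]],"dp":[[0.77,0.32,-0.033],[0.77,0.32,-0.033],[0.77,0.32,-0.033],[0.77,0.32,-0.033],[0.77,0.32,-0.033],[0.77,0.32,-0.033],[0.77,0.32,-0.033],[0,0,0]],"gripper":[0,0,0,0,0,0,0,0]}'| grep -E "pos|contact"
python3 -c "
from h import *
swing(.06)"
```

```text
tool_pos: [0.4022, -0.2006, 0.05]
contact_force: [-4.4, -0.8, 1.7]
d 0.06 dp [ 0.769  0.328 -0.032] rot [-0.0003  0.0065  0.0596]
gate~ 1.0321746184266767 r 0.13338671095187074 0.1342609399639374 gz 0.10861491121720561 F [-4.4 -0.8  1.7] q [-0.39  0.29 -0.51  0.82 -0.09  0.47] t 12.6
```

```bash
python3 -m pendant '{"rotation":[[0,0.0065,0.06],[0,0.0065,0.06],[0,0.0065,0.06],[0,0.0065,0.06],[0,0.0065,0.06],[0,0.0065,0.06],[0,0.0065,0.06],[0,0,0]],"dp":[[0.77,0.32,-0.033],[0.77,0.32,-0.033],[0.77,0.32,-0.033],[0.77,0.32,-0.033],[0.77,0.32,-0.033],[0.77,0.32,-0.033],[0.77,0.32,-0.033],[0,0,0]],"gripper":[0,0,0,0,0,0,0,0]}'| grep -E "pos|contact"
python3 -m pendant '{"rotation":[[0,0.0065,0.06],[0,0.0065,0.06],[0,0.0065,0.06],[0,0.0032,0.03],[0,0.0032,0.03],[0,0,0]],"dp":[[0.77,0.33,-0.033],[0.77,0.33,-0.033],[0.77,0.33,-0.033],[0.385,0.16,-0.016],[0.385,0.16,-0.016],[0,0,0]],"gripper":[0,0,0,0,0,0]}'| grep -E "pos|contact"
python3 -c "
from h import *
swing(.03)"
```

```text
tool_pos: [0.3941, -0.1429, 0.0498]
contact_force: [-5.9, -0.4, 2.7]
tool_pos: [0.4004, -0.1102, 0.0497]
contact_force: [-6.1, 2.1, 2.8]
d 0.03 dp [ 0.39   0.158 -0.016] rot [-0.0002  0.0034  0.0298]
gate~ 1.6902691499806455 r 0.13413620793685152 0.1342609399639374 gz 0.10828075471721155 F [-6.1  2.1  2.8] q [-0.24  0.28 -0.53  0.87 -0.03  1.28] t 13.7667
```

```bash
python3 -m pendant '{"rotation":[[0,0.0032,0.03],[0,0.0032,0.03],[0,0.0032,0.03],[0,0,0]],"dp":[[0.385,0.13,-0.016],[0.385,0.13,-0.016],[0.385,0.13,-0.016],[0,0,0]],"gripper":[0,0,0,0]}'| grep -E "pos|contact"
python3 -c "
from h import *
swing(.03)"
python3 -m pendant '{"rotation":[[-0.02,0,0],[-0.02,0,0],[-0.02,0,0],[-0.02,0,0],[-0.02,0,0],[0,0,0]],"dp":[[0,0.11,0.115],[0,0.11,0.115],[0,0.11,0.115],[0,0.11,0.115],[0,0.11,0.115],[0,0,0]],"gripper":[0,0,0,0,0,0]}'| grep -E "pos|contact"
python3 -c "
from h import *
swing(.03);todo([.4,-.1],.2,85.9)"
```

```text
tool_pos: [0.4047, -0.0986, 0.0497]
contact_force: [-4.3, 2.0, 1.1]
d 0.03 dp [ 0.391  0.157 -0.016] rot [-0.0001  0.0034  0.0298]
gate~ 1.7782199028084476 r 0.13423509765819408 0.1342609399639374 gz 0.1083322470050774 F [-4.3  2.   1.1] q [-0.23  0.28 -0.52  0.87 -0.02  1.39] t 14.1
tool_pos: [0.4102, -0.0993, 0.044]
contact_force: [-4.1, 2.5, 3.5]
d 0.03 dp [0.374 0.156 0.   ] rot [-0.0001  0.0003  0.03  ]
gate~ 1.7740871893659884 r 0.13459059783348012 0.1342609399639374 gz 0.1030333924463337 F [-4.1  2.5  3.5] q [-0.24  0.22 -0.62  0.74  0.    1.37] t 14.6
dp cm [ -0.05  -1.16 -15.59] rot [-0.009 -0.004  0.033] pos [ 0.4102 -0.0993  0.044 ] F [-4.11  2.49  3.53] q [-0.24  0.22 -0.62  0.74  0.    1.37] op 0.0124 grip 60.4 t 14.6
```

```bash
python3 -m pendant '{"rotation":[[0,0,0],[0,0,0],[0,0,0],[0,0,0],[0,0,0],[0,0,0],[0,0,0],[0,0,0]],"dp":[[0,0,0],[0,0,0],[0,0,0],[0,0,0],[0,0,-0.5],[0,0,-1],[0,0,-2],[0,0,-2]],"gripper":[0.45,0.45,0.45,0.45,0.45,0.45,0.45,0.45]}'| grep -E "pos|contact|open"
python3 -m pendant '{"rotation":[[0,0,0],[0,0,0],[0,0,0]],"dp":[[0,0,-2.5],[0,0,-2.5],[0,0,0]],"gripper":[0.45,0.45,0.45]}'| grep -E "pos|contact|open"
python3 -c "
from h import *
todo(l2w(-80,0),.15,99.03)
s,d=snap('scene');snap('wrist')
cv2.imwrite('pics/s4.png',cv2.resize(d['frame'][110:250,170:330],None,fx=4,fy=4,interpolation=2))"
```

```text
tool_pos: [0.4117, -0.1007, 0.0995]
contact_force: [0.1, 0.7, -0.6]
opening: 0.0385
tool_pos: [0.4165, -0.1018, 0.1539]
contact_force: [0.7, -0.3, -0.1]
opening: 0.0383
dp cm [-11.57  17.08   0.4 ] rot [ 0.     0.001 -0.199] pos [ 0.4165 -0.1018  0.1539] F [ 0.75 -0.29 -0.1 ] q [-0.24  0.12 -0.43  1.02 -0.    1.37] op 0.0383 grip 0.0 t 15.5167
```

View pics/s4.png

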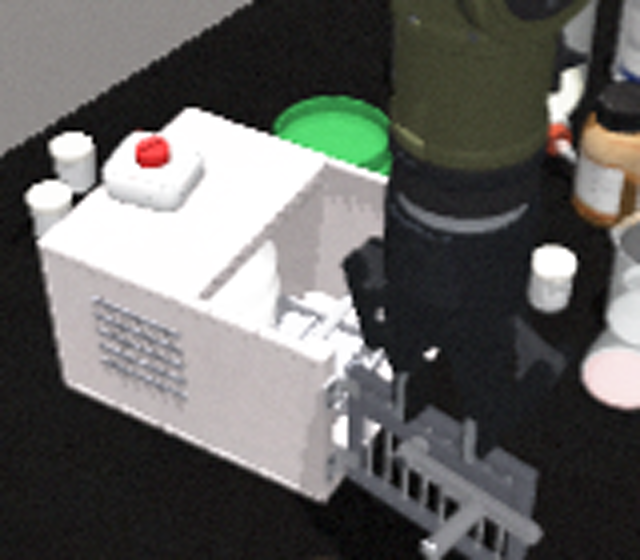

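The gate is wide open, with the bar level at crop px (470,490). The tray pull is in the bay at (330,315) and the clear dish stack is under the hood at (260,290). Moving above the pull.

```bash
python3 -m pendant '{"rotation":[[0,0,-0.1],[0,0,-0.1],[0,0,0],[0,0,0],[0,0,0],[0,0,0],[0,0,0],[0,0,0]],"dp":[[0,0,0],[0,0,0],[-2.5,2.4,0],[-2.5,2.4,0],[-2.5,2.4,0],[-2.5,2.4,0],[-2.3,2.4,0],[-2.3,2.4,0]],"gripper":[0.45,0.45,0.45,0.45,0.45,0.45,0.45,0.45]}'| grep -E "pos|contact|open"
python3 -m pendant '{"rotation":[[0,0,0],[0,0,0]],"dp":[[0,0,0],[0,0,0]],"gripper":[0.45,0.45]}'| grep -E "pos|contact|open"
python3 -c "
from h import *
todo(l2w(-80,0),.15,99.03)
s,d=snap('wrist','w5.png')
W,f,T=pts('wrist')
L=(W[...,:2]-C)@np.array([[np.cos(YAW),-np.sin(YAW)],[np.sin(YAW),np.cos(YAW)]])*1000
m=(W[...,2]>.1)&(W[...,2]<.12)&(L[...,0]<-40)&(L[...,0]>-112)&(abs(L[...,1])<50)
v,u=np.where(m);print(m.sum(),L[m].min(0),L[m].max(0),np.median(L[m],0),np.percentile(W[m][:,2],[5,50,95]),u.min(),u.max(),v.min(),v.max())"
```

```text
tool_pos: [0.578, -0.2232, 0.1457]
contact_force: [0.8, 0.9, 1.2]
opening: 0.0384
tool_pos: [0.5779, -0.223, 0.145]
contact_force: [-0.3, 0.2, 0.3]
opening: 0.0386
dp cm [-0.22  0.4  -0.51] rot [-0.011 -0.004 -0.001] pos [ 0.5779 -0.223   0.145 ] F [-0.27  0.21  0.31] q [-0.37  0.45  0.03  1.16 -0.    1.05] op 0.0386 grip 0.0 t 16.45
1192 [-84.37813096 -44.05723715] [-74.85177052  45.0808315 ] [-79.9755514    4.50798725] [0.10945034 0.11225947 0.1137418 ] 255 266 151 254
```

View pics/w5.png

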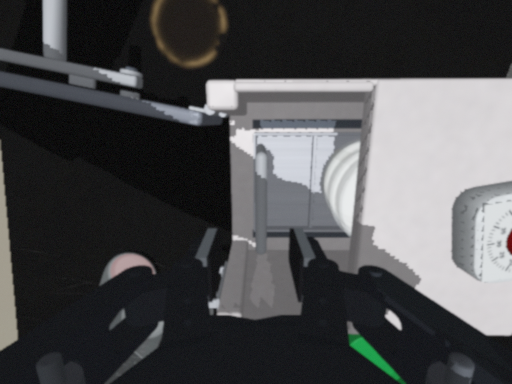

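The pull (px 260, rows 150-254) measures at locker x=-80 mm and top z=0.113, as described, between the fingers (213 and 303). I'll trim 4 mm, descend and close.

```bash
python3 -m pendant '{"rotation":[[-0.011,-0.004,0],[0,0,0],[0,0,0],[0,0,0],[0,0,0],[0,0,0],[0,0,0],[0,0,0]],"dp":[[-0.2,0.4,0],[0,0,1.5],[0,0,2],[0,0,2],[0,0,1.6],[0,0,1.2],[0,0,0.8],[0,0,0.5]],"gripper":[0.45,0.45,0.45,0.45,0.45,0.45,0.45,0.45]}'| grep -E "pos|contact|open"
python3 -c "
from h import *
todo(l2w(-80,0),.049,99.03)"
python3 -m pendant '{"rotation":[[0,0,0],[0,0,0],[0,0,0],[0,0,0],[0,0,0],[0,0,0],[0,0,0],[0,0,0]],"dp":[[0,0,0],[0,0,0],[0,0,0],[0,0,0],[0,0,0],[0,0,0],[0,0,0],[0,0,0]],"gripper":[0.35,0.25,0.15,0.08,0,0,0,0]}'| grep -E "pos|contact|open|grip"
python3 -c "
from h import *
todo(l2w(-80,0),.049,99.03)"
```

```text
tool_pos: [0.581, -0.223, 0.0509]
contact_force: [-0.4, -0.2, -0.3]
opening: 0.0383
dp cm [-0.17  0.11  0.19] rot [0.002 0.001 0.001] pos [ 0.581  -0.223   0.0509] F [-0.37 -0.23 -0.33] q [-0.37  0.51 -0.14  0.92  0.    1.05] op 0.0383 grip 0.0 t 17.1667
tool_pos: [0.5829, -0.2243, 0.0528]
contact_force: [-1.6, 0.5, 5.6]
opening: 0.0082
grip_force: 58.7
dp cm [-0.02 -0.07  0.38] rot [0.004 0.003 0.   ] pos [ 0.5829 -0.2243  0.0528] F [-1.62  0.54  5.56] q [-0.37  0.51 -0.13  0.93 -0.    1.05] op 0.0082 grip 58.7 t 17.8333
```

```bash
python3 -m pendant '{"rotation":[[0,0,0],[0,0,0],[0,0,0],[0,0,0],[0,0,0],[0,0,0],[0,0,0],[0,0,0]],"dp":[[0,-0.1,-0.1],[0,-0.2,0],[0,-0.2,0],[0,-0.3,0],[0,-0.3,0],[0,-0.4,0],[0,-0.4,0],[0,-0.4,0]],"gripper":[0,0,0,0,0,0,0,0]}'| grep -E "pos|contact|open|grip"
python3 -c "
from h import *
todo(l2w(-200,0),.053,99.03)"
```

```text
tool_pos: [0.5595, -0.228, 0.0528]
contact_force: [1.3, -0.7, 2.4]
opening: 0.0078
grip_force: 59.1
dp cm [-0.02 -9.69 -0.05] rot [ 0.003  0.002 -0.   ] pos [ 0.5595 -0.228   0.0528] F [ 1.26 -0.68  2.42] q [-0.39  0.48 -0.19  0.9  -0.    1.03] op 0.0078 grip 59.1 t 18.5
```

```bash
python3 -m pendant '{"rotation":[[0,0,0],[0,0,0],[0,0,0],[0,0,0],[0,0,0],[0,0,0],[0,0,0],[0,0,0]],"dp":[[0,-0.4,0],[0,-0.4,0],[0,-0.4,0],[0,-0.4,0],[0,-0.4,0],[0,-0.4,0],[0,-0.4,0],[0,-0.4,0]],"gripper":[0,0,0,0,0,0,0,0]}'| grep -E "pos|contact"
python3 -m pendant '{"rotation":[[0,0,0],[0,0,0],[0,0,0],[0,0,0],[0,0,0],[0,0,0],[0,0,0],[0,0,0]],"dp":[[0,-0.4,0],[0,-0.4,0],[0,-0.4,0],[0,-0.4,0],[0,-0.4,0],[0,-0.4,0],[0,-0.4,0],[0,-0.3,0]],"gripper":[0,0,0,0,0,0,0,0]}'| grep -E "pos|contact"
python3 -m pendant '{"rotation":[[0,0,0],[0,0,0],[0,0,0],[0,0,0],[0,0,0],[0,0,0],[0,0,0],[0,0,0]],"dp":[[0,-0.3,0],[0,-0.3,0],[0,-0.3,0],[0,-0.3,0],[0,-0.3,0],[0,-0.2,0],[0,-0.2,0],[0,-0.2,0]],"gripper":[0,0,0,0,0,0,0,0]}'| grep -E "pos|contact"
python3 -c "
from h import *
todo(l2w(-200,0),.053,99.03)"
```

```text
tool_pos: [0.528, -0.233, 0.0527]
contact_force: [2.1, -0.6, 5.3]
tool_pos: [0.4974, -0.2379, 0.0527]
contact_force: [1.9, -1.1, 5.7]
tool_pos: [0.4768, -0.2412, 0.0527]
contact_force: [1.5, -1.0, 5.6]
dp cm [-0.02 -1.32 -0.03] rot [0.004 0.003 0.   ] pos [ 0.4768 -0.2412  0.0527] F [ 1.5  -0.99  5.62] q [-0.47  0.37 -0.37  0.83  0.    0.94] op 0.0079 grip 59.4 t 20.5
```

```bash
python3 -m pendant '{"rotation":[[0,0,0],[0,0,0],[0,0,0],[0,0,0],[0,0,0],[0,0,0],[0,0,0],[0,0,0]],"dp":[[0,-0.2,0],[0,-0.2,0],[0,-0.2,0],[0,-0.15,0],[0,-0.15,0],[0,-0.1,0],[0,-0.1,0],[0,-0.1,0]],"gripper":[0,0,0,0,0,0,0,0]}'| grep -E "pos|contact"
python3 -m pendant '{"rotation":[[0,0,0],[0,0,0],[0,0,0]],"dp":[[0,-0.1,0],[0,-0.1,0],[0,0,0]],"gripper":[0,0,0]}'| grep -E "pos|contact"
python3 -c "
from h import *
todo(l2w(-200,0),.053,99.03)"
```

```text
tool_pos: [0.465, -0.243, 0.0527]
contact_force: [1.4, -1.5, 5.5]
tool_pos: [0.4644, -0.2431, 0.0527]
contact_force: [3.8, 0.5, 4.5]
dp cm [-0.02 -0.07 -0.03] rot [0.006 0.002 0.   ] pos [ 0.4644 -0.2431  0.0527] F [3.78 0.48 4.54] q [-0.48  0.36 -0.39  0.82  0.    0.93] op 0.0075 grip 59.3 t 21.4167
```

At the stop. I'll release, rise and check.

```bash
python3 -m pendant '{"rotation":[[0,0,0],[0,0,0],[0,0,0],[0,0,0],[0,0,0],[0,0,0],[0,0,0],[0,0,0]],"dp":[[0,0.05,0],[0,0,0],[0,0,0],[0,0,0],[0,0,0],[0,0,-0.5],[0,0,-1],[0,0,-2]],"gripper":[0,0.45,0.45,0.45,0.45,0.45,0.45,0.45]}'| grep -E "pos|contact|open"
python3 -m pendant '{"rotation":[[0,0,0],[0,0,0],[0,0,0],[0,0,0],[0,0,0],[0,0,0],[0,0,0]],"dp":[[0,0,-2],[0,0,-2.5],[0,0,-2.5],[0,0,-2.5],[0,0,-2],[0,0,0],[0,0,0]],"gripper":[0.45,0.45,0.45,0.45,0.45,0.45,0.45]}'| grep -E "pos|contact|open"
python3 -c "
from h import *
s,d=snap('wrist'); s,e=snap('scene'); s,g=snap('side')
cv2.imwrite('pics/f.png',np.hstack([cv2.resize(d['frame'],(400,300)),cv2.resize(e['frame'][120:240,170:330],(400,300),interpolation=2)]))
W,f,T=pts('wrist')
L=(W[...,:2]-C)@np.array([[np.cos(YAW),-np.sin(YAW)],[np.sin(YAW),np.cos(YAW)]])*1000
m=(W[...,2]>.1)&(W[...,2]<.12)&(L[...,0]<-170)&(L[...,0]>-230)&(abs(L[...,1])<50)
print('pull',m.sum(),np.median(L[m],0))
m=(W[...,2]>.065)&(W[...,2]<.1)&(L[...,0]<10)&(L[...,0]>-140)&(abs(L[...,1])<58)
print('stack',m.sum(),L[m].min(0),L[m].max(0),np.percentile(W[m][:,2],[5,50,95]))
W,f,T=pts('scene')
L=(W[...,:2]-C)@np.array([[np.cos(YAW),-np.sin(YAW)],[np.sin(YAW),np.cos(YAW)]])*1000
m=(W[...,2]>.09)&(W[...,2]<.125)&(L[...,0]<-120)&(L[...,1]>65)&(L[...,1]<170)&(L[...,0]>-280)
print('gate',m.sum(),L[m].min(0),L[m].max(0))
"
```

```text
tool_pos: [0.4612, -0.2419, 0.0862]
contact_force: [-0.3, 0.1, -0.3]
opening: 0.0385
tool_pos: [0.4638, -0.2433, 0.2042]
contact_force: [0.2, 0.4, -1.0]
opening: 0.0383
pull 778 [-200.16895166    4.43323209]
stack 6754 [-131.69211664  -51.51308321] [-30.49277962  47.11931331] [0.08062518 0.09530604 0.09652633]
gate 705 [-279.26986084   72.42382486] [-120.04766273  162.87342981]
```

View pics/f.png

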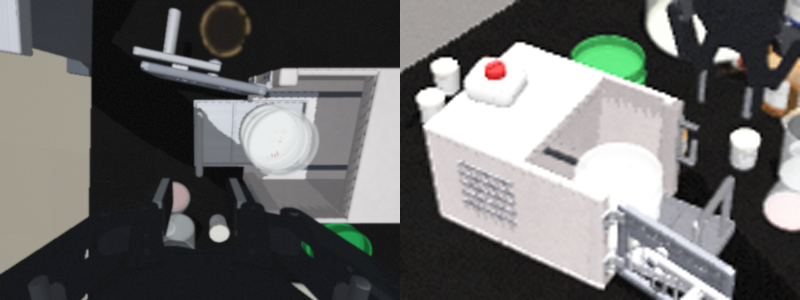

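The tray is out 120 mm (pull at x=-200), the stack stands on it with a flat top at 95-96 mm, and the gate is open. One check of the bar's pin height before handing in.

```bash
python3 -c "
from h import *
px,py=gate_pin(1.775);print(px,py)
for n in('scene','wrist'):
  W,f,T=pts(n)
  L=(W[...,:2]-C)@np.array([[np.cos(YAW),-np.sin(YAW)],[np.sin(YAW),np.cos(YAW)]])*1000
  m=(np.hypot(L[...,0]-px,L[...,1]-py)<15)&(W[...,2]>.05)
  print(n,m.sum(),np.percentile(W[m][:,2],[10,50,90,98]) if m.sum() else '')
print(read_state()['time'])
"
```

```text
-230.68298746045372 144.45500991080146
scene 57 [0.10465257 0.10784137 0.11017261 0.11095783]
wrist 542 [0.10506309 0.10780287 0.10915314 0.10997492]
22.8167
```

Pin top is at 0.109-0.110, the same as at rest, so the bar is level.

```bash
python3 -c "
from station import sign_off
print(sign_off())"
```

```text
the job is handed in; nothing more can be done
None
```

I handed the job in at about 23 s, verdict not shown: the gate is open to about 1.78 rad, the latch bar is level, the tray is out about 120 mm at its stop with the dish stack upright, and I saw no bystander moved.

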